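Weigh two gas cartridges on a balance and load the full one

ROBOT

A 6-joint arm with a two-finger parallel gripper is mounted at the origin on the work surface. World frame = base frame: x ahead of the robot, y to its left, z up, the work surface at z = 0. Lengths are in m, angles in rad, forces in N, time in s.
With the tool pointing down it reaches from about 0.275 to 0.75 m from the base axis. Payload 10.2 kg.
Tool frame: the origin (TCP) lies at the very end of the fingers, on their centre line; the grasp point (between the pads) lies 19 mm behind it; z points along the fingers, y is the line along which they close (so a half turn about z gives the same grasp; the last joint's range is limited). The gripper opens to 88 mm and grips with 3 to 60 N. Pads are 18 mm wide; open, the fingers measure 123 mm over their backs; the gripper's body (75 mm by 187 mm) begins 45 mm behind the grasp point.
Start: joints at [0.888, 0.313, 1.498, -0, 1.331, -0.223], TCP at [0.233, 0.47, 0.239] pointing down, gripper open.
Joint ranges: [-2.94, 2.94], [-0.97, 2.17], [0.19, 2.56], [-1.23, 4.37], [0.02, 3.11], [-2.88, 2.88]. Speed limits (rad/s): [2.39, 2.39, 3.01, 3.14, 3.14, 3.14].

INTERFACE

Orientations are given as a rotation vector (axis times angle).
In Python, from plant import env, eoat, kin, status, eyes, job_done gives the robot as it stands. Calls block until the motion is done:
- env.goto(position, orientation): joint-space move of the TCP to a pose.
- env.move_straight(position, attitude=None, feed=0.15): straight line of the TCP; attitude=None keeps the orientation; feed is the mean speed in m/s.
- env.move_j(angles): joint-space move.
- eoat.open_jaws() and eoat.gripper_close(force=None): open the fingers fully, or close them until they stop; force is the grip in N (None keeps the last).
- env.sleep(seconds).
- kin.inverse_kinematics(position, orientation): joint angles nearest the present ones, or None.
- status.sense(): the state.
- eyes.read_camera(name): name is "scene" or "top" or "wrist"; returns a dict with "frame" (420x560x3 uint8, red, green, blue), "camera_matrix" (3x3 intrinsics, pixels), "xyz" and "rotation" of the camera in the world; the wrist camera has in their place "T_tool_cam" (4x4, takes a point from camera to tool coordinates, whose origin is the TCP and whose axes are the flange's). Camera axes: x right, y down, z forward; pixel columns grow to the right and rows downward; lengths in m; the calibration is good to about 2 mm. A picture is of the moment at which its call begins: read the wrist's pose just before it. There is no depth.
A pose or a line that the arm cannot do raises env.PlanningError and nothing moves.
- job_done(): hands the job in; it is judged then, once.
Trained networks look in a picture, given as the dict that the camera call returned (one of the last four; its "shot" number tells which), for a name from the list of things; names that differ only in an ending like _2 or _b are one class to them, and where a whole thing is asked for, a point or a joint stands for the part that bears it (a point fixed in the world has none). Each returns a list of dicts, best first, with "p" (0 to 1); they miss things now and then, are a little off and sometimes report something else, mostly with a low value. They report only what shows in the picture. A call takes as long as a camera call.
- eyes.recognise(picture, target): "bbox" ([centre column, centre row, width, height] in pixels, round what is visible of it).
The state is a dict: "t": time; "joints": joint angles; "dq": joint speeds; "tau": joint torques, N m; "tool_pos": TCP position; "tcp_rot": TCP orientation; "force": force on the tool from outside, world axes, zero at the start; "ft_torque": the same for the moment, N m; "finger_gap": opening from 0.0 (shut) to 1.0 (fully open); "finger_force": force on a finger pad.
Only numpy, scipy, OpenCV 4.12 (cv2) and the standard library are available. Lean on these libraries where they do the work, as an engineer would, in place of code of your own. Each camera call takes 0.05 s, during which the arm holds its last target. There are 200 camera calls.

TASK

One of the two look-alike tyre-inflator gas cartridges is full and the other is spent. Stand one in each pan of the balance without pressing on the pans, let go and see which one sinks: that is the full one. Push the full one down into the carrier's empty socket until you feel it bear firmly on the cushion at the bottom (do not crush the cushion) and leave it there, stand the spent one upright in the bamboo tray, and leave the jar, the key and the key cover where they are.

Things in the scene. Friction and masses are not known exactly. Their poses are not given: they have to be found in the camera images.
- cartridge_1 (a point): One of two look-alike steel gas cartridges (the number tells nothing of its weight), 105 mm tall, 25 mm across from 7 to 78 mm above its foot, then a shoulder and a 10 mm neck above 90 mm; rounded foot with a 16 mm flat on which it stands. This point is its centre, 52.5 mm above the foot; z runs from foot to neck. Starts upright in the stand. Full: 102 to 120 g, spent: 71 to 82 g.
- cartridge_2 (a point): The other cartridge, the same in shape and description as cartridge_1.
- stand: Wooden block 56 x 136 x 26 mm (x, y, z), fixed on the bench, with two 29 mm holes 16 mm deep, on its y axis 40 mm either side of the middle. Origin: centre of its underside. Cartridges are easiest gripped along its x axis.
- balance: Two-pan table balance, fixed on the bench: grey base 90 x 250 x 14 mm, aluminium column 88 mm high in its middle, beam along its y axis pivoted 64 mm above the bench. Origin: centre of the base's underside.
- left_pan: Steel pan at the balance's +y end: open round dish, 46 mm wide inside at the floor. Its origin is the pivot at the beam's end; the dish's floor lies 26 mm above it, the rim 36 mm. It stays level as it rises and sinks by up to 11 mm; with the beam level its floor is 90 mm above the bench. Pushing on a pan with more than 8 N spoils the balance.
- right_pan: Steel pan at the balance's -y end, the same as the left pan.
- beam (a joint): Tilt of the balance beam, rad: 0 level, positive = left pan low, negative = right pan low, stops at -0.1 and 0.1. With one cartridge in each pan it swings to or near the stop on the heavier side within about a second.
- socket_mouth (a point): Centre of the empty socket's mouth, level with the carrier's flat top; axes as the carrier's. Socket 28 mm wide, 2 mm chamfer. Two sprung tongues, 3 to 21 mm down, grip the cartridge: it does not fall in but is pushed against about 3 to 8 N. A rubber cushion ends the socket, its top somewhere 22 to 40 mm below the mouth: this depth is not measured and must be felt.
- cushion (a joint): How far the cushion at the socket's bottom is squeezed, in m: 0 untouched, about 6 N per mm, its stop at 0.006. Home is a cartridge that keeps it squeezed by at least 0.3 mm (the tongues hold it there); more than 2.5 mm (15 N on the cushion, besides the drag of the tongues) crushes it.
- tray: Open bamboo tray, outside 120 x 200 x 22 mm (x, y, z), walls and floor 7 mm, fixed on the bench. Origin: centre of its underside.
- jar: Small closed glass jar, 52 mm wide, 68 mm tall; bystander. Origin: centre of its underside.
- lock_key: Chrome bike lock key, about 63 mm long and 6 mm thick, lying flat; bystander. Origin on its underside.
- key_cover: Hard green key cover, about 59 x 34 x 10 mm, lying flat; bystander. Origin on its underside.
- carrier: Grey flat-kit carrier block, 60 x 110 x 62 mm (x, y, z), fixed on the bench. Origin: centre of its underside. The empty socket is 24 mm from the middle towards +y; 28 mm from the middle towards -y an inflator head stands 21 mm above the top, so grip along x.

How it is judged:
On the way, in this order (a step that is already met when the one before it is completed fails the run):
1. both cartridges stand in the two pans, let go, and the beam has tipped to the heavier side (angle between each of cartridge_1, cartridge_2's own z axis and vertical below 0.15 rad and contact force between the fingers and cart_a below 0.05 N and contact force between the fingers and cart_b below 0.05 N and ((horizontal distance between cartridge_1 and left_pan below 0.016 m and horizontal distance between cartridge_2 and right_pan below 0.016 m and z of cartridge_1 in the frame of left_pan below 0.083 m and z of cartridge_2 in the frame of right_pan below 0.083 m) or (horizontal distance between cartridge_2 and left_pan below 0.016 m and horizontal distance between cartridge_1 and right_pan below 0.016 m and z of cartridge_2 in the frame of left_pan below 0.083 m and z of cartridge_1 in the frame of right_pan below 0.083 m)) and (value of joint beam above 0.05 rad or value of joint beam below -0.05 rad)), for 0.3 s.
2. one cartridge is pushed down onto the cushion in the carrier's socket (horizontal distance between any of cartridge_1, cartridge_2 and socket_mouth below 0.006 m and value of joint cushion above 0.0003 m), for 0.1 s.
At the end, for the whole second after the job is handed in: The full cartridge stands upright in the carrier's socket and keeps the cushion squeezed by at least 0.3 mm; the other, the spent one (it bears on the tray with 0.5 to 0.9 N: its own weight), stands upright in the bamboo tray, its centre within the tray's outline; both are let go and at rest (value of joint cushion above 0.0003 m and angle between each of cartridge_1, cartridge_2's own z axis and vertical below 0.15 rad and linear speed of each of cart_a, cart_b below 0.02 m/s and ((horizontal distance between cartridge_1 and socket_mouth below 0.006 m and x of cartridge_2 in the frame of tray between -0.06 and 0.06 m and y of cartridge_2 in the frame of tray between -0.1 and 0.1 m and z of cartridge_2 in the frame of tray below 0.065 m and contact force between cart_b and tray between 0.5 and 0.9 N) or (horizontal distance between cartridge_2 and socket_mouth below 0.006 m and x of cartridge_1 in the frame of tray between -0.06 and 0.06 m and y of cartridge_1 in the frame of tray between -0.1 and 0.1 m and z of cartridge_1 in the frame of tray below 0.065 m and contact force between cart_a and tray between 0.5 and 0.9 N))); the robot touches nothing.
It fails at once if a pan of the balance is pushed with more than 8 N (contact force between any of left_pan, right_pan and anything else above 8 N).
It fails at once if the cushion is crushed: squeezed more than 2.5 mm (15 N) (value of joint cushion above 0.0025 m).
It fails at once if the jar, the lock key or the key cover is moved more than 20 mm (distance of any of jar, lock_key, key_cover from where it was at the start of the episode above 0.02 m).
It also fails if it takes over 72 s, if anything falls off the work surface, if the arm or the gripper's body presses on something with over 40 N, if the wrist force passes 120 N, or if a joint passes its speed limit or range.

## Working session

There is one attempt and no reset: what is moved stays moved. The work goes in short steps, each a Python script; the robot and the scene stay as the last script left them, time stands still between calls to the robot, and variables do not carry over. Pictures are saved under pics/ and viewed, at most 10 in all, crops included, and the job is handed in when it is done.

```bash
ls; mkdir -p pics; python3 - <<'E'
from plant import env,eoat,kin,status,eyes
import cv2,numpy as np
s=status.sense();print(s)
ims=[]
for n in("scene","top"):
    p=eyes.read_camera(n);print(n,p["camera_matrix"].tolist(),p["xyz"],np.round(p["rotation"],3).tolist())
    for t in("cartridge_1","stand","balance","left_pan","tray","jar","lock_key","key_cover","carrier"):
        print(t,[(np.round(d["bbox"]).tolist(),round(d["p"],2)) for d in eyes.recognise(p,t)][:3])
    cv2.imwrite(f"pics/{n}.png",p["frame"][:,:,::-1])
E
```

```text
pics
{'t': 0.0, 'joints': array([ 8.87566197e-01,  3.13432518e-01,  1.49843901e+00, -3.59842821e-05,
        1.33100573e+00, -2.23405498e-01]), 'dq': array([ 0.00044386, -0.0016129 ,  0.00108465,  0.00131721,  0.00089202,
        0.00018084]), 'tau': array([-1.24792034e-03, -4.02209044e+01, -2.52283752e+01,  6.94397790e-02,
        3.51210509e-02, -1.02657543e-04]), 'tool_pos': array([0.2328484 , 0.47025719, 0.23816929]), 'tcp_rot': array([-7.15810022e-01, -3.05841133e+00,  1.83777335e-03]), 'force': array([-0.15439426,  0.2353792 ,  0.40488776]), 'ft_torque': array([ 0.03091951, -0.03276576, -0.04605221]), 'finger_force': 0.0, 'finger_gap': 0.9999156317211204}
scene [[445.9545387527644, 0.0, 280.8041908430188], [0.0, 445.9545387527644, 217.19738429110856], [0.0, 0.0, 1.0]] [1.29619163 0.13020784 0.6785402 ] [-1.599, -1.836, 0.834]
cartridge_1 [([397.0, 204.0, 18.0, 42.0], 0.61), ([362.0, 197.0, 14.0, 35.0], 0.59), ([202.0, 227.0, 26.0, 36.0], 0.3)]
stand [([377.0, 220.0, 64.0, 40.0], 0.77)]
balance [([258.0, 242.0, 143.0, 74.0], 0.56)]
left_pan [([314.0, 230.0, 28.0, 20.0], 0.7)]
tr
[... 378 characters left out ...]
.0, 501.2696903085764, 219.1617279151628], [0.0, 0.0, 1.0]] [0.44797358 0.01438632 1.32275149] [-2.192, 2.138, -0.134]
cartridge_1 [([169.0, 252.0, 14.0, 12.0], 0.54), ([201.0, 259.0, 18.0, 14.0], 0.42)]
stand [([187.0, 257.0, 56.0, 29.0], 0.9), ([190.0, 177.0, 15.0, 21.0], 0.66)]
balance [([286.0, 204.0, 112.0, 32.0], 0.89)]
left_pan [([242.0, 200.0, 22.0, 26.0], 0.88), ([391.0, 283.0, 53.0, 40.0], 0.75), ([284.0, 197.0, 113.0, 26.0], 0.44)]
tray [([283.0, 278.0, 77.0, 56.0], 0.67)]
jar [([423.0, 181.0, 24.0, 27.0], 0.78)]
lock_key [([331.0, 199.0, 19.0, 23.0], 0.7), ([156.0, 182.0, 12.0, 20.0], 0.6)]
key_cover [([188.0, 177.0, 13.0, 23.0], 0.63)]
carrier [([390.0, 284.0, 47.0, 33.0], 0.6)]
```

```bash
python3 -c "
import cv2
a=cv2.imread('pics/top.png')[130:330,130:450]
cv2.imwrite('pics/topc.png',cv2.resize(a,(800,500),interpolation=cv2.INTER_CUBIC))"
```

```text
(no output)
```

View pics/topc.png

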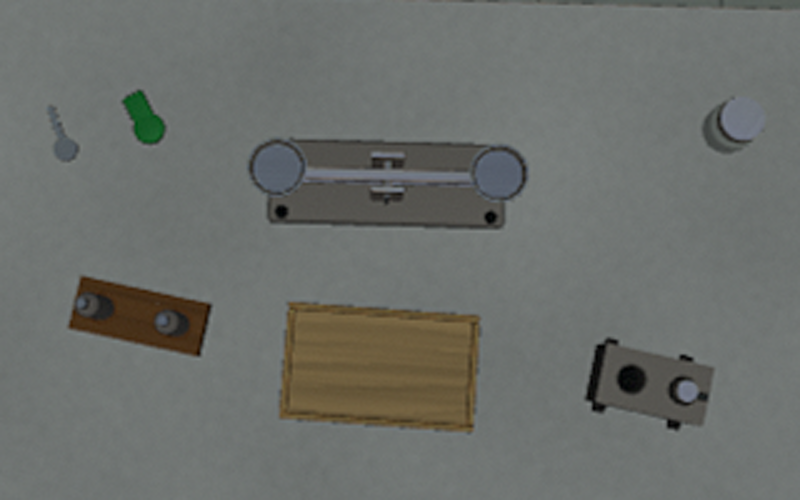

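View pics/scene.png

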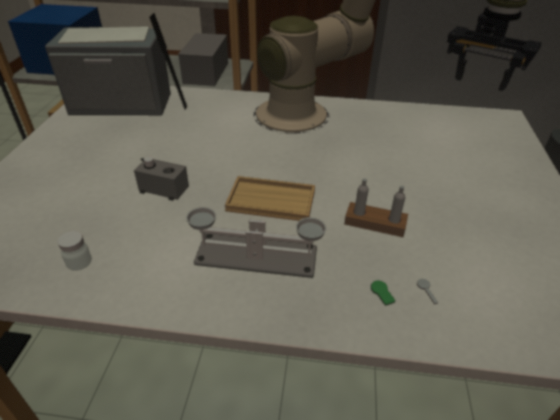

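The top view crop (2.5x, offset 130,130) shows everything clearly. In crop pixels: pans at (277,167) and (498,173), stand with cartridges at lower left, tray in the middle, and carrier at lower right with its empty socket at (631,379). The detector boxes agree with this. The scene view shows the pans roughly level.

```bash
cat > h.py <<'E'
from plant import env,eoat,kin,status,eyes,job_done
import cv2,numpy as np
from scipy.spatial.transform import Rotation as Rn
def down(a):
    y=np.array([np.cos(a),np.sin(a),0]);z=np.array([0,0,-1.])
    return Rn.from_matrix(np.c_[np.cross(y,z),y,z]).as_rotvec()
def pose(p):
    if "T_tool_cam" in p:
        T=p["_tool"]@p["T_tool_cam"];return T[:3,:3],T[:3,3]
    r=np.asarray(p["rotation"]);return (Rn.from_rotvec(r).as_matrix() if r.shape==(3,) else r),np.asarray(p["xyz"])
def shoot(n):
    s=status.sense();p=eyes.read_camera(n)
    if n=="wrist":
        T=np.eye(4);T[:3,:3]=Rn.from_rotvec(s["tcp_rot"]).as_matrix();T[:3,3]=s["tool_pos"];p["_tool"]=T
    return p
def hit(p,uv,z):
    R,o=pose(p);d=R@np.linalg.solve(p["camera_matrix"],[uv[0],uv[1],1.]);return o+d*(z-o[2])/d[2]
def proj(p,X):
    R,o=pose(p);c=p["camera_matrix"]@(R.T@(np.asarray(X)-o));return c[:2]/c[2]
E
python3 - <<'E'
from h import *
p=shoot("top")
H=lambda u,v,z:np.round(hit(p,(130+u/2.5,130+v/2.5),z)[:2],4)
print("stand",[H(*c,.026) for c in((82,277),(211,302),(198,355),(69,328))])
print("neck",H(83,301,.115),H(163,319,.115))
print("pans",H(277,167,.1),H(498,173,.1))
print("sock",H(631,379,.062),"tray",[H(*c,.022) for c in((288,303),(480,317),(473,431),(281,417))])
print("carr",[H(*c,.062) for c in((606,345),(714,366),(702,425))])
print(shoot("wrist")["T_tool_cam"].round(3), shoot("wrist")["camera_matrix"].round(1))
for a in(-.15,0,.15,3,3.14):
  for q in((.37,.3,.3),(.5,0,.3),(.37,-.22,.3)):
    r=kin.inverse_kinematics(q,down(a));print(a,q,None if r is None else np.round(r,2))
E
```

```text
stand [array([0.5351, 0.3131]), array([0.5126, 0.1788]), array([0.4579, 0.19  ]), array([0.4823, 0.3237])]
neck [0.5061 0.2904] [0.4907 0.2129]
pans [0.6435 0.1097] [ 0.6431 -0.1086]
sock [ 0.4442 -0.2483] tray [array([0.5137, 0.0996]), array([ 0.5041, -0.0998]), array([ 0.3872, -0.0943]), array([0.3967, 0.1029])]
carr [array([ 0.4774, -0.2231]), array([ 0.4591, -0.3316]), array([ 0.4004, -0.3192])]
[[ 0.    -0.954 -0.298  0.078]
 [ 1.     0.    -0.    -0.001]
 [ 0.    -0.298  0.954 -0.145]
 [ 0.     0.     0.     1.   ]] [[309.6   0.  277.8]
 [  0.  309.6 209. ]
 [  0.    0.    1. ]]
-0.15 (0.37, 0.3, 0.3) [ 0.43  0.16  1.53 -0.    1.45  0.58]
-0.15 (0.5, 0, 0.3) [-0.23  0.22  1.46 -0.    1.46 -0.08]
-0.15 (0.37, -0.22, 0.3) [-0.81  0.06  1.65 -0.    1.44 -0.66]
0 (0.37, 0.3, 0.3) [ 0.43  0.16  1.53 -0.    1.45  0.43]
0 (0.5, 0, 0.3) [-0.23  0.22  1.46 -0.    1.46 -0.23]
0 (0.37, -0.22, 0.3) [-0.81  0.06  1.65  0.    1.44 -0.81]
0.15 (0.37, 0.3, 0.3) [ 0.43  0.16  1.53 -0.    1.45  0.28]
0.15 (0.5, 0, 0.3) [-0.23  0.22  1.46 -0.    1.46 -0.38]
0.15 (0.37, -0.22, 0.3) [-0.81  0.06  1.65  0.    1.44 -0.96]
3 (0.37, 0.3, 0.3) [ 0.43  0.16  1.53 -0.    1.45 -2.57]
3 (0.5, 0, 0.3) None
3 (0.37, -0.22, 0.3) [-0.81  0.06  1.65 -0.    1.44  2.47]
3.14 (0.37, 0.3, 0.3) [ 0.43  0.16  1.53  0.    1.45 -2.71]
3.14 (0.5, 0, 0.3) None
3.14 (0.37, -0.22, 0.3) [-0.81  0.06  1.65  0.    1.44  2.33]
```

```bash
python3 - <<'E'
from h import *
a=-.174
env.goto([.497,.2514,.25],down(a))
p=shoot("wrist");cv2.imwrite("pics/w1.png",p["frame"][:,:,::-1])
for d in eyes.recognise(p,"cartridge_1")[:4]: print(np.round(d["bbox"]),d["p"])
for X in((.504,.2908,.115),(.490,.212,.115),(.504,.2908,.026),(.490,.212,.026)): print(X,proj(p,X).round(1))
print(status.sense()["t"],status.sense()["tool_pos"])
E
```

```text
[277. 147.  28.  34.] 0.96
[281. 218.  22.  44.] 0.73
(0.504, 0.2908, 0.115) [279.3 155.6]
(0.49, 0.212, 0.115) [278.9 238.1]
(0.504, 0.2908, 0.026) [279.  145.4]
(0.49, 0.212, 0.026) [278.6 210.4]
2.5417 [0.49637827 0.25240155 0.25009576]
```

View pics/w1.png

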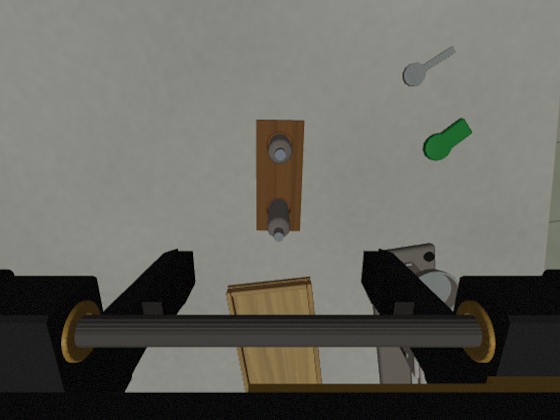

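The wrist view shows the necks at about (280,155) and (279,237). That is within 1–2 px of the projected positions, so the map holds. Next I'll put the first cartridge in the right pan.

```bash
cat >> h.py <<'E'
PL=(.6435,.1097);PR=(.643,-.1086);SOCK=(.4435,-.2485);CY=-.17
def st(msg=""):
    s=status.sense();print(msg,round(s["t"],2),s["tool_pos"].round(4),"F",s["force"].round(2),"gap",round(s["finger_gap"],3),round(s["finger_force"],1))
def pick(xy,a,z,up=.2,force=25):
    env.goto([*xy,max(z+.09,.16)],down(a));env.move_straight([*xy,z],feed=.15)
    eoat.gripper_close(force=force);st("grip");env.move_straight([*xy,up],feed=.2);st("up")
E
python3 - <<'E'
from h import *
pick((.504,.2908),-.174,.056)
env.goto([*PR,.2],down(0))
env.move_straight([*PR,.135],feed=.2);st()
env.move_straight([*PR,.1265],feed=.03);st("down")
eoat.open_jaws();st()
env.move_straight([*PR,.26],feed=.25)
p=shoot("scene")
for d in eyes.recognise(p,"left_pan")[:3]+eyes.recognise(p,"cartridge_1")[:3]: print(np.round(d["bbox"]),d["p"])
cv2.imwrite("pics/s2.png",cv2.resize(p["frame"][150:300,130:430,::-1],(800,400)));st()
E
```

```text
grip 4.84 [0.504  0.2908 0.056 ] F [ 0.49  0.16 -0.3 ] gap 0.275 25.0
up 5.71 [0.5035 0.2906 0.1987] F [-0.15  0.55 -1.03] gap 0.272 25.0
 7.74 [ 0.6434 -0.1081  0.1359] F [-0.15  0.36  0.51] gap 0.273 25.0
down 8.18 [ 0.6431 -0.1086  0.1267] F [ 0.62 -0.55 -0.82] gap 0.272 25.0
 9.21 [ 0.643  -0.1086  0.1265] F [-0.87  0.03  0.12] gap 1.001 0.0
[314. 232.  31.  36.] 0.95
[201. 203.  13.  50.] 0.9
[362. 200.  13.  40.] 0.73
 10.04 [ 0.6425 -0.1085  0.258 ] F [-0.25  0.3   0.96] gap 0.999 0.0
```

View pics/s2.png

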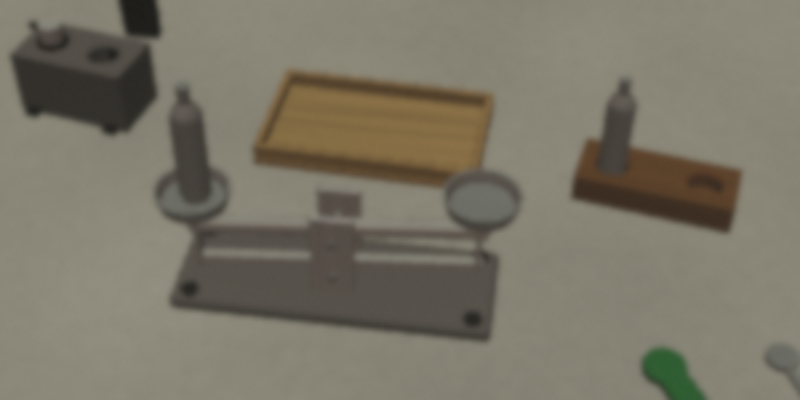

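The first cartridge stands upright in the right pan (crop 190,150). The left pan has risen about 10 px, as expected. Now the second goes in the left pan.

```bash
python3 - <<'E'
from h import *
pick((.490,.212),-.174,.056,up=.22)
env.goto([*PL,.22],down(0))
env.move_straight([*PL,.156],feed=.2);st()
env.move_straight([*PL,.1475],feed=.03);st("down")
eoat.open_jaws();st()
env.move_straight([*PL,.27],feed=.25);env.sleep(.5)
p=shoot("scene")
for d in eyes.recognise(p,"left_pan")[:3]+eyes.recognise(p,"cartridge_1")[:3]: print(np.round(d["bbox"]),d["p"])
for X in ((*PL,.079+.105),(*PL,.101+.105),(*PR,.079+.105),(*PR,.101+.105)):print(proj(p,X).round())
cv2.imwrite("pics/s3.png",cv2.resize(p["frame"][150:300,130:430,::-1],(800,400)));st()
E
```

```text
grip 13.25 [0.49  0.212 0.056] F [-0.7  -0.31 -0.19] gap 0.27 25.0
up 14.22 [0.4895 0.2119 0.2188] F [ 1.38 -0.61 -0.76] gap 0.272 25.0
 15.45 [0.6433 0.1106 0.1573] F [ 0.62 -0.88 -0.17] gap 0.272 25.0
down 15.88 [0.6436 0.1097 0.1476] F [ 1.14  0.55 -1.1 ] gap 0.273 25.0
 16.92 [0.6435 0.1097 0.1475] F [-0.3  -0.66 -0.06] gap 0.998 0.0
[310. 238.  31.  34.] 0.85
[315. 215.  14.  46.] 0.83
[376. 219.  66.  38.] 0.75
[200. 196.  19.  50.] 0.66
[313. 192.]
[314. 183.]
[197. 182.]
[196. 172.]
 18.21 [0.6435 0.1097 0.27  ] F [-0.45 -0.14  0.15] gap 1.0 0.0
```

View pics/s3.png

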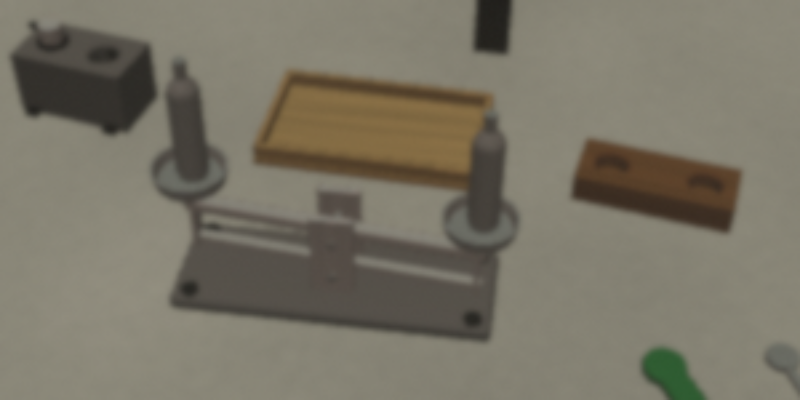

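The left pan (lower right in the crop, at 480,225) has sunk and the right pan has risen. The left pan therefore holds the full cartridge and the right pan the spent one. I'll put the spent one in the tray, then look at the socket.

```bash
python3 - <<'E'
from h import *
TR=(.45,.002)
env.goto([*PR,.26],down(0))
pick(PR,0,.147,up=.24)
env.goto([*TR,.18],down(0))
env.move_straight([*TR,.065],feed=.2)
env.move_straight([*TR,.0535],feed=.04);st("tray")
eoat.open_jaws()
env.move_straight([*TR,.18],feed=.25)
env.goto([*SOCK,.2],down(CY));env.sleep(.2)
p=shoot("wrist");st()
cv2.imwrite("pics/w2.png",p["frame"][:,:,::-1])
print(proj(p,(*SOCK,.062)).round(1))
f=p["frame"].astype(int).sum(2)
E
```

```text
grip 21.07 [ 0.643  -0.1086  0.147 ] F [-0.12  0.37  0.34] gap 0.27 25.0
up 21.68 [ 0.6426 -0.1085  0.2386] F [-0.29  0.22 -1.2 ] gap 0.268 25.0
tray 23.76 [0.45   0.002  0.0535] F [-0.37  0.45 -0.1 ] gap 0.274 25.0
 26.69 [ 0.4438 -0.2476  0.2   ] F [-0.13 -0.65 -0.14] gap 1.001 0.0
[278.2 198.1]
```

View pics/w2.png

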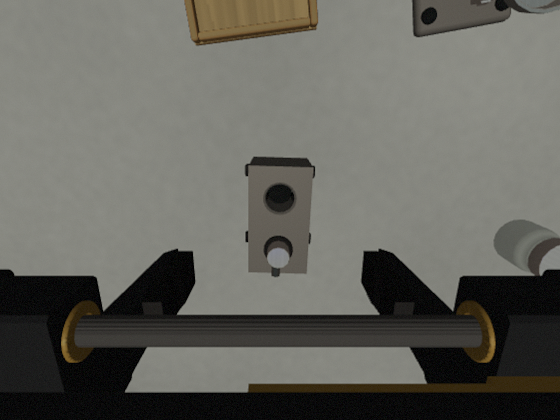

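The socket is at about (279,198), within 1–2 px of the predicted (278,198). I'll refine it with an ellipse fit, then fetch the full cartridge and hold it over the socket.

```bash
python3 - <<'E'
from h import *
p=shoot("wrist");u,v=proj(p,(*SOCK,.062)).astype(int)
g=cv2.cvtColor(p["frame"],cv2.COLOR_RGB2GRAY);x0,y0=u-25,v-25
m=(cv2.GaussianBlur(g,(3,3),0)[y0:y0+46,x0:x0+50]<75).astype(np.uint8)
cs=cv2.findContours(m,cv2.RETR_EXTERNAL,cv2.CHAIN_APPROX_NONE)[0]
for c in cs:
    if cv2.contourArea(c)>150:
        e=cv2.fitEllipse(c);uv=(e[0][0]+x0,e[0][1]+y0);print(e,uv,hit(p,uv,.062).round(4))
env.goto([*PL,.27],down(0))
p=shoot("wrist")
pick(PL,0,.125,up=.24,force=45)
st()
E
```

```text
((26.369640350341797, 25.837966918945312), (29.995595932006836, 31.042627334594727), 84.99339294433594) (np.float64(279.3696403503418), np.float64(197.8379669189453)) [ 0.4446 -0.2486  0.062 ]
grip 30.4 [0.6435 0.1097 0.125 ] F [ 0.02  0.02 -0.55] gap 0.274 45.0
up 31.12 [0.643  0.1097 0.2384] F [-1.11 -0.97 -1.79] gap 0.27 45.0
 31.12 [0.643  0.1097 0.2384] F [-1.11 -0.97 -1.79] gap 0.27 45.0
```

```bash
cat > ins.py <<'E'
from h import *
S=(.4445,-.2485)
env.goto([*S,.2],down(CY));env.move_straight([*S,.114],feed=.2);env.sleep(.2)
def fz(n=5):
    r=[]
    for _ in range(n): r.append(status.sense()["force"]);env.sleep(.015)
    return np.mean(r,0)
b=fz(8);print("base",b.round(2))
log=[];d=0.;why="limit"
while d<.0415:
    d+=.002 if d<.0195 else .0005
    env.move_straight([*S,.108-d],feed=.03);f=fz()-b;log.append((round(d*1e3,1),*f.round(1)))
    pl=np.median([l[3] for l in log if l[0]>=10]) if d<.023 else np.median([l[3] for l in log if l[0]>=10][:-3])
    if f[2]>20 or np.hypot(*f[:2])>12: why="force";break
    if d>.02 and f[2]>pl+6: why="cushion";break
print(why,pl)
for l in log: print(*l,end=" | ")
st()
E
python3 ins.py
```

```text
base [-0.08 -0.15 -1.39]
cushion -0.7
2.0 0.4 0.3 -0.1 | 4.0 0.2 0.2 0.4 | 6.0 -0.1 0.1 0.0 | 8.0 0.5 -0.2 0.3 | 10.0 1.7 -0.5 0.2 | 12.0 3.2 -0.2 0.1 | 14.0 4.3 -1.3 -2.8 | 16.0 5.5 -1.5 -3.3 | 18.0 5.5 -2.2 -3.8 | 20.0 5.4 -1.7 -1.5 | 20.5 4.6 -0.7 2.8 | 21.0 4.6 -1.0 5.9 |  37.73 [ 0.4447 -0.2486  0.0872] F [ 4.09 -0.74  5.22] gap 0.268 45.0
  return _methods._mean(a, axis=axis, dtype=dtype,
  ret = ret.dtype.type(ret / rcount)
```

```bash
python3 - <<'E'
from h import *
p=shoot("wrist");q=shoot("scene")
a=p["frame"][100:400,80:480,::-1];b=cv2.resize(q["frame"][110:230,80:240,::-1],(400,300))
cv2.imwrite("pics/c4.png",np.hstack([a,b]));st()
S=(.4445,-.2485)
for z in(.0412,.062,.107,.146):print(z,proj(p,(*S,z)).round()-[80,100],((proj(q,(*S,z))-[80,110])*2.5+[400,0]).round())
E
```

```text
37.83 [ 0.4447 -0.2486  0.0872] F [ 4.45 -1.6   5.01] gap 0.267 45.0
0.0412 [198. 133.] [625. 167.]
0.062 [198. 146.] [622. 150.]
0.107 [199. 187.] [615. 110.]
0.146 [199. 248.] [608.  74.]
```

View pics/c4.png

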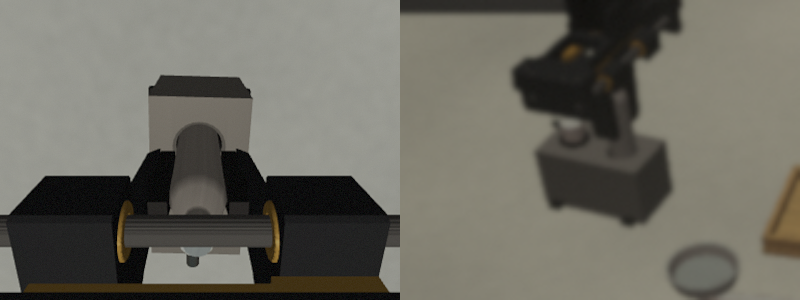

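In the wrist view the cartridge enters the socket centred at (198,135), so it is in the hole. The negative force readings fit friction reversing after overshoot on the larger steps. I'll continue with uniform slow 0.5 mm steps.

```bash
cat > ins2.py <<'E'
from h import *
b=np.array([-.08,-.15,-1.39]);x,y=.4450,-.2486;d=.021;log=[];why="limit"
while d<.0415:
    d+=.0005
    env.move_straight([x,y,.108-d],feed=.008)
    f=np.mean([status.sense()["force"] for _ in range(1)]+[(env.sleep(.02),status.sense()["force"])[1] for _ in range(4)],0)-b
    log.append((round(d*1e3,1),*f.round(1)))
    if f[2]>12: why="high";break
print(why)
for l in log: print(*l,end=" | ")
st()
E
python3 ins2.py
```

```text
high
21.5 3.4 -0.9 5.5 | 22.0 2.8 -1.1 6.1 | 22.5 2.5 -1.2 5.2 | 23.0 2.3 -1.5 5.0 | 23.5 2.6 -1.5 5.8 | 24.0 2.3 -1.3 5.0 | 24.5 2.2 -1.2 5.5 | 25.0 2.5 -1.2 5.7 | 25.5 2.6 -1.1 5.7 | 26.0 2.6 -1.4 6.0 | 26.5 2.4 -1.2 5.7 | 27.0 2.0 -1.4 5.6 | 27.5 2.3 -1.0 8.1 | 28.0 1.5 -1.1 9.5 | 28.5 1.1 -0.5 11.0 | 29.0 0.9 -0.6 12.3 |  42.9 [ 0.4451 -0.2487  0.0796] F [ 0.48 -0.76 11.16] gap 0.275 45.0
```

The drag plateaus at 5.6 N. The cushion was met at about 27 mm and now carries about 6.7 N (1.1 mm of squeeze). I'll release and check.

```bash
python3 - <<'E'
from h import *
eoat.open_jaws();st()
env.move_straight([.4451,-.2487,.2],feed=.2);env.sleep(.3)
p=shoot("wrist");q=shoot("scene");t=shoot("top");st()
a=cv2.resize(p["frame"][:,:,::-1],(400,300));b=cv2.resize(q["frame"][110:260,80:280,::-1],(400,300))
cv2.imwrite("pics/c5.png",np.hstack([a,b]))
for z in(.139,.062):print(z,proj(p,(.4445,-.2485,z))/1.4)
E
```

```text
43.93 [ 0.445  -0.2486  0.079 ] F [0.01 0.15 0.49] gap 1.002 0.0
 45.14 [ 0.4451 -0.2487  0.1998] F [-0.09 -0.66  0.7 ] gap 0.997 0.0
0.139 [198.55267302 161.25839813]
0.062 [198.57685805 140.87842198]
```

View pics/c5.png

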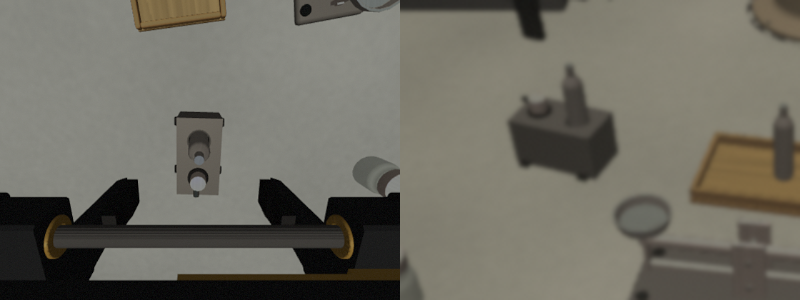

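The full cartridge is upright in the socket: its neck is at (199,160) against a predicted (198.6,161). The spent one stands upright in the tray. Handing in.

```bash
python3 -c "
from h import *
print(job_done())"
```

```text
the job is handed in; nothing more can be done
None
```

The job is handed in: the full cartridge, which sank the left pan, is in the carrier socket with about 1 mm of cushion squeeze by the force reading; the spent one stands in the tray, the arm went nowhere near the jar, key or cover, and no verdict was returned.

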